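Line up turned furniture feet by height for finishing

TASK

Line the four turned wooden furniture feet up by height on the finishing board, ready for waxing: the shortest on the cork pad next to the dark wooden end block, then each taller one on the next pad, the tallest at the far end by the wax tin. Stand each foot upright in the middle of its own pad, and do not knock any foot over on the way.

Things in the scene. Friction and masses are not known exactly. Their poses are not given: they have to be found in the camera images.
- foot_a_mid (a point): Centre, half-way up and on the axis, of the shortest of four loose turned furniture feet in bare pale wood, all of one pattern, standing upright on the bench. 50 mm tall, 40 mm across its straight cylindrical body, which runs from 14 to 40 mm above its underside and is the place to grip; the underside is 32 mm across, and the top has a narrow neck and a flat 34 mm wide. z is its axis, up. Up to about 0.25 kg.
- foot_b_mid (a point): Centre, half-way up and on the axis, of the second shortest of four loose turned furniture feet in bare pale wood, all of one pattern, standing upright on the bench. 66 mm tall, 46 mm across its straight cylindrical body, which runs from 18 to 53 mm above its underside and is the place to grip; the underside is 37 mm across, and the top has a narrow neck and a flat 39 mm wide. z is its axis, up. Up to about 0.25 kg.
- foot_c_mid (a point): Centre, half-way up and on the axis, of the second tallest of four loose turned furniture feet in bare pale wood, all of one pattern, standing upright on the bench. 82 mm tall, 52 mm across its straight cylindrical body, which runs from 23 to 66 mm above its underside and is the place to grip; the underside is 42 mm across, and the top has a narrow neck and a flat 44 mm wide. z is its axis, up. Up to about 0.25 kg.
- foot_d_mid (a point): Centre, half-way up and on the axis, of the tallest of four loose turned furniture feet in bare pale wood, all of one pattern, standing upright on the bench. 98 mm tall, 58 mm across its straight cylindrical body, which runs from 27 to 78 mm above its underside and is the place to grip; the underside is 46 mm across, and the top has a narrow neck and a flat 49 mm wide. z is its axis, up. Up to about 0.25 kg.
- board: Flat grey finishing board, fixed, 90 (x) by 510 (y, its length) by 8 mm thick, lying on the bench beyond the feet. Origin: centre of its underside, on the bench; its y axis runs along the row of cork pads. Loose bench tools lie around, and the board carries a small round metal wax tin (46 mm across, 25 mm tall) at the end opposite the end block.
- pad_1: One of four identical fixed round cork pads, 66 mm across and 3 mm thick, in a row along the board about 100 mm apart. Origin: centre of its underside, on top of the board (8 mm above the bench), so a foot on it stands 11 mm above the bench. The number says nothing of its place in the row.
- pad_2: One of four identical fixed round cork pads, 66 mm across and 3 mm thick, in a row along the board about 100 mm apart. Origin: centre of its underside, on top of the board (8 mm above the bench), so a foot on it stands 11 mm above the bench. The number says nothing of its place in the row.
- pad_3: One of four identical fixed round cork pads, 66 mm across and 3 mm thick, in a row along the board about 100 mm apart. Origin: centre of its underside, on top of the board (8 mm above the bench), so a foot on it stands 11 mm above the bench. The number says nothing of its place in the row.
- pad_4: One of four identical fixed round cork pads, 66 mm across and 3 mm thick, in a row along the board about 100 mm apart. Origin: centre of its underside, on top of the board (8 mm above the bench), so a foot on it stands 11 mm above the bench. The number says nothing of its place in the row.
- end_block: Dark wooden end block, fixed on the board at one end of the row (either end, about 225 mm from the board's middle), 70 (x) by 34 (y) by 30 mm tall. Origin: centre of its underside, on top of the board.
Not all that is in view belongs to the job. What is shaped like the part that bears foot_a_mid but green, pink or red is not meant.

How it is judged:
By the outcome, as a careful person would: the job done as asked, in the order asked, and still so for the second after the job is handed in, with the robot touching nothing.
It also fails if it takes over 90 s, if anything falls off the work surface, if the arm or the gripper's body presses on something with over 40 N, if the wrist force passes 120 N, or if a joint passes its speed limit or range.

ROBOT

A 6-joint arm with a two-finger parallel gripper is mounted at the origin on the work surface. World frame = base frame: x ahead of the robot, y to its left, z up, the work surface at z = 0. Lengths are in m, angles in degrees, forces in N, time in s.
With the tool pointing down it reaches from about 0.3 to 0.75 m from the base axis. Payload 8.5 kg.
Tool frame: the origin (TCP) lies on the centre line of the jaws, within the pads' length; the fingertips stand 17 mm ahead of it and the grasp point (between the pads) lies 2 mm behind it (env.tip_extent is the distance from the TCP to the fingertips, in m); z points along the fingers, y is the direction in which the jaws open and shut (so a half turn about z gives the same grasp; the last joint's range is limited). The gripper opens to 85 mm and grips with 20 to 120 N. Pads are 22 mm wide; open, the fingers measure 114 mm over their backs; the gripper's body (76 mm by 85 mm) begins 54 mm behind the grasp point. The pads swing forward as they close: fully open they stand 13 mm farther back than shut.
Start: joints at [-75.648, 21.807, 74.336, -0, 83.858, -12.336], TCP at [0.247, -0.491, 0.248] pointing down, gripper open.
Joint ranges: [-178.18, 178.18], [-50.72, 133.34], [12.68, 142.11], [-81.47, 261.47], [9.98, 163.14], [-165.26, 165.26]. Speed limits (degrees/s): [136.94, 136.94, 180, 180, 180, 180].

INTERFACE

Orientations are given as a 3x3 rotation matrix whose columns are the frame's x, y, z axes.
In Python, from rig import telemetry, get_image, camera_params, close_job, env gives the robot as it stands.
- The arm moves only by the tool apply_moves, never from a script. Its argument "motion" is a list of rows, each an object of numbers: "tx", "ty", "tz": the shift along the tool's x, y, z in cm; "turn": the turn about the tool's z in degrees; "jaw": the gripper's target within -1 to 1 (fully open at 1, half-way at 0, shut at -1). In form: [{"tx": .., "ty": .., "tz": .., "turn": .., "jaw": ..}, ...]. A call has 1 to 5 rows; each row is the pose to reach, as a shift and turn from the pose measured when the call began, along the tool's axes at that moment; what a row does not reach only later rows make up. A row lasts 1/12 s, in which the tool goes at most 41.7 mm and 7.16 degrees, less where a joint would pass 70% of its speed; a pose out of reach is approached as far as the arm can. A call with a gripper value outside its range is refused whole. The fingers move at their own pace and stop on an object; "squeeze" is the grip in N (left out, the last holds). Time passes only in rows, so rows that repeat a pose let the fingers close. It gives the time, the measured TCP pose, the force and the opening at its end, in the units of the state.
- telemetry.observe(): the state, without advancing time (a new reading comes with each control period).
- get_image(name): name is "scene" or "side" or "wrist"; returns (picture, depth): 400x640x3 uint8, red, green, blue; 400x640 float32, m along the optical axis (not along the pixel's ray), 0 where there is no reading.
- camera_params(name): a dict with "fx", "fy", "cx", "cy" (pixels), "D" ([k1, k2, p1, p2, k3] as OpenCV has them; the pictures are not rectified), "rvec" (rotation vector, rad) and "tvec" (3), from world to camera coordinates, as OpenCV has them. Camera axes: x right, y down, z forward; pixel columns grow to the right and rows downward; lengths in m; the calibration is good to about 2 mm. A picture is of the moment at which its call begins: read the wrist's pose just before it. camera_params takes no time and is no camera call; for the wrist camera it gives the pose at the moment of the call.
- close_job(): hands the job in, once; it reports no verdict.
The state is a dict: "time_s": time; "q": joint angles; "qvel": joint speeds; "joint_efforts": joint torques, N m; "position": TCP position; "tool_rot": TCP orientation; "ft_force": force on the tool from outside, world axes, zero at the start; "wrist_torque": the same for the moment, N m; "grip_width": finger opening in m.
Only numpy, scipy, OpenCV 4.12 (cv2) and the standard library are available. Lean on these libraries where they do the work, as an engineer would, in place of code of your own. Each camera call takes 0.05 s, during which the arm holds its last target. There are 200 camera calls.

## Working session

There is one attempt and no reset: what is moved stays moved. The work goes in short steps, Python scripts to look and compute and a tool call to move; the robot and the scene stay as the last step left them, time stands still between calls to the robot, and variables do not carry over. Pictures are saved under pics/ and viewed, about 12 in all and at most 16, crops included, and the job is handed in when it is done.

Besides the shell and the picture viewer there is one more tool, called after "Request:" by a JSON object that holds its "fn" and its "kwargs", one argument or row to a line. apply_moves: Moves the arm, as the interface text tells. Its arguments: {"type":"object","properties":{"motion":{"type":"array"},"squeeze":{"type":"number"}},"required":["motion"]}

```bash
mkdir -p pics
cat > h.py <<'E'
import numpy as np, cv2
from rig import telemetry, get_image, camera_params, close_job, env
def snap(name, fn=None):
    cp=camera_params(name); im,d=get_image(name)
    if fn: cv2.imwrite('pics/'+fn, im[:,:,::-1])
    return im,d,cp
def K(cp): return np.array([[cp['fx'],0,cp['cx']],[0,cp['fy'],cp['cy']],[0,0,1]])
def ray(cp,px):
    R,_=cv2.Rodrigues(np.array(cp['rvec'],float)); t=np.array(cp['tvec'],float).ravel()
    u=cv2.undistortPoints(np.array(px,float).reshape(-1,1,2),K(cp),np.array(cp['D'],float)).reshape(-1,2)
    return -R.T@t, np.c_[u,np.ones(len(u))]@R
def onplane(cp,px,z):
    c,d=ray(cp,px); return c+d*((z-c[2])/d[:,2])[:,None]
def cloud(cp,d):
    v,u=np.mgrid[:d.shape[0],:d.shape[1]]
    c,r=ray(cp,np.c_[u.ravel(),v.ravel()])
    return (c+r*d.reshape(-1,1)).reshape(*d.shape,3)
E
python3 - <<'E'
from h import *
for n in ('scene','side','wrist'):
    im,d,cp=snap(n,n+'0.png'); np.savez(n+'0.npz',im=im,d=d,cp=cp)
    print(n,ray(cp,[[320,200]]),(d>0).mean())
s=telemetry.observe();print(s['time_s'],s['tool_rot'],s['grip_width'],env.tip_extent)
E
```

```text
scene (array([0.95392996, 0.37987025, 0.85756   ]), array([[-0.43740388, -0.35883964, -0.82464121]])) 0.9960234375
side (array([-0.01360186,  0.94728038,  0.65925329]), array([[ 0.42681996, -0.74569164, -0.51210047]])) 0.995953125
wrist (array([ 0.31622322, -0.45635485,  0.37297948]), array([[-0.27960279, -0.14420739, -0.94931748]])) 0.9961796875
0.15 [[ 8.93457304e-01  4.49148061e-01 -2.56200439e-04]
 [ 4.49148061e-01 -8.93456690e-01  1.07815162e-03]
 [ 2.55345713e-04 -1.07835437e-03 -9.99999386e-01]] 0.08510502079194963 0.017
```

View pics/scene0.png

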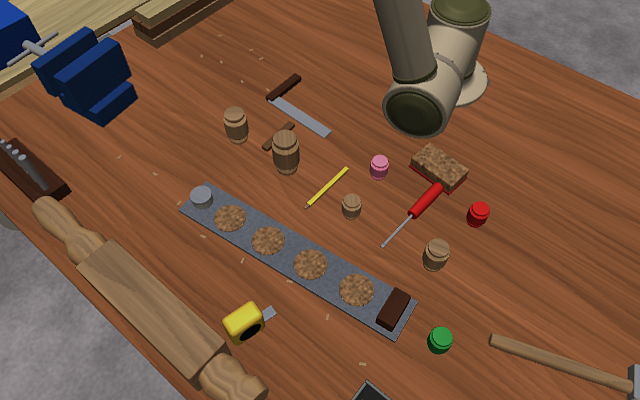

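View pics/side0.png

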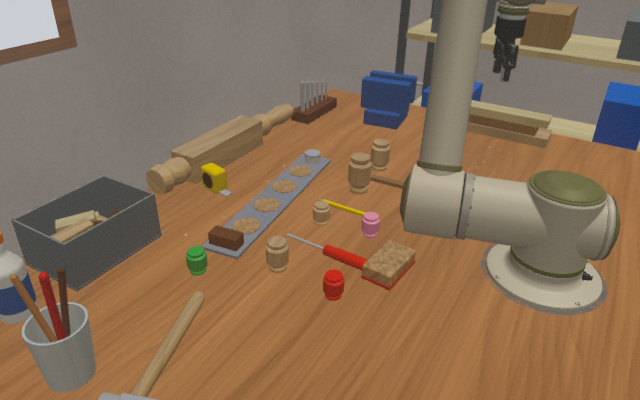

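The scene view shows wooden feet near (235,124), (285,152), (351,206) and (436,254). The pads are near (230,218), (268,240), (310,264) and (356,290), the end block at (393,309) and the tin at (201,196). The side view agrees, and shows coloured decoys too. Next I'll measure these from depth.

```bash
cat > m.py <<'E'
from h import *
def load(n):
    z=np.load(n+'0.npz',allow_pickle=True); return z['im'],z['d'],z['cp'].item()
for n,seeds in (('scene',[(235,112),(285,138),(351,200),(436,245),(379,160),(440,333)]),('side',[(380,146),(360,160),(322,206),(277,243),(371,217),(197,252)])):
    im,d,cp=load(n); P=cloud(cp,d)
    for s in seeds:
        w=P[s[1]-25:s[1]+40,s[0]-30:s[0]+30].reshape(-1,3)
        c=P[s[1],s[0]]; w=w[np.hypot(*(w-c)[:,:2].T)<.035]
        h=np.percentile(w[w[:,2]>.02][:,2],97)
        t=w[abs(w[:,2]-h)<.003]; lo,hi=t.min(0),t.max(0)
        b=w[(w[:,2]>.3*h)&(w[:,2]<.75*h)]   # body: circle fit
        A=np.c_[2*b[:,:2],np.ones(len(b))]; q=np.linalg.lstsq(A,(b[:,:2]**2).sum(1),rcond=None)[0]
        print(n,s,'h',h.round(4),'top',((lo+hi)/2).round(4)[:2],(hi-lo).round(3)[:2],'body',q[:2].round(4),'r',np.sqrt(q[2]+q[0]**2+q[1]**2).round(4))
    # pads, block, tin
    hsv=cv2.cvtColor(im,cv2.COLOR_RGB2HSV); brown=(hsv[...,1]>70)
    m=(brown&(P[...,2]>.004)&(P[...,2]<.02)).astype(np.uint8)
    m=cv2.morphologyEx(m,cv2.MORPH_OPEN,np.ones((3,3)))
    k,l,st,ce=cv2.connectedComponentsWithStats(m)
    for i in range(1,k):
        if 250<st[i,4]<2500:
            cs,_=cv2.findContours((l==i).astype(np.uint8),0,2); q=onplane(cp,cs[0].reshape(-1,2),.011)
            (c,r)=cv2.minEnclosingCircle(q[:,:2].astype(np.float32)*1000)
            print(n,'pad?',ce[i].round(0),'c',np.round(c,1),'r',round(r,1),'z',np.median(P[l==i][:,2]).round(4))
im,d,cp=load('scene');P=cloud(cp,d)
print('block',P[304,395],'tin',P[192,201], 'board',P[228,250])
E
python3 m.py
```

```text
scene (235, 112) h 0.0834 top [ 0.4854 -0.252 ] [0.043 0.043] body [ 0.4855 -0.252 ] r 0.0249
scene (285, 138) h 0.0991 top [ 0.4781 -0.1064] [0.05  0.048] body [ 0.4778 -0.1075] r 0.0284
scene (351, 200) h 0.0514 top [0.4846 0.077 ] [0.035 0.032] body [0.4843 0.0765] r 0.0191
scene (436, 245) h 0.0674 top [0.4751 0.2697] [0.037 0.037] body [0.4747 0.2695] r 0.0223
scene (379, 160) h 0.0519 top [0.3654 0.0607] [0.032 0.031] body [0.3658 0.0605] r 0.0185
scene (440, 333) h 0.0512 top [0.6064 0.3622] [0.033 0.033] body [0.607  0.3624] r 0.019
scene pad? [191.  22.] c [ 264.9 -649.9] r 135.7 z 0.0116
scene pad? [284.  86.] c [ 298.4 -285.7] r 57.7 z 0.0151
scene pad? [230. 218.] c [ 657.4 -103.2] r 32.8 z 0.0103
scene pad? [268. 240.] c [645.5  -6.9] r 32.9 z 0.0101
scene pad? [310. 264.] c [631.6  91.5] r 32.8 z 0.0102
scene pad? [356. 290.] c [616.8 191.8] r 32.9 z 0.0102
side (380, 146) h 0.0844 top [ 0.4825 -0.2504] [0.043 0.041] body [ 0.4827 -0.2517] r 0.0232
side (360, 160) h 0.1 top [ 0.4754 -0.1051] [0.047 0.043] body [ 0.4759 -0.1078] r 0.0268
side (322, 206) h 0.0523 top [0.4826 0.0766] [0.035 0.035] body [0.4815 0.0764] r 0.0176
side (277, 243) h 0.0678 top [0.4741 0.2686] [0.039 0.039] body [0.4732 0.2675] r 0.0219
side (371, 217) h 0.0522 top [0.3635 0.0593] [0.031 0.032] body [0.3632 0.0593] r 0.0181
side (197, 252) h 0.0517 top [0.6047 0.3597] [0.034 0.037] body [0.6051 0.3604] r 0.0188
side pad? [623.  96.] c [  -88.7 -1351.4] r 168.1 z 0.017
side pad? [505. 136.] c [ 230.5 -658.7] r 117.5 z 0.0122
side pad? [266. 204.] c [629.6  89.9] r 33.0 z 0.0116
side pad? [246. 225.] c [614.7 190.2] r 32.8 z 0.0115
side pad? [387. 277.] c [270.5 165.7] r 58.9 z 0.011
side pad? [175. 345.] c [500.7 521.4] r 103.2 z 0.0159
block [0.60690841 0.26792045 0.03997318] tin [ 0.65938852 -0.17893939  0.03541631] board [ 0.6459718  -0.05598944  0.00559523]
```

Heights identify the feet: C (0.484,-0.251), D (0.477,-0.107), A (0.483,0.077), B (0.474,0.269). The block is at the +y end, so the targets are:
- A to (0.616,0.191)
- B to (0.631,0.091)
- C to (0.645,-0.008)
- D to (0.657,-0.104)

Before moving I'll check finger clearance with the jaws across the row (yaw 8°).

```bash
cat > plan.py <<'E'
from h import *
import sys
def rel(x,y,z,yaw=None):
    """tool-frame move (cm, deg) to world TCP target; yaw = direction of tool y"""
    s=telemetry.observe(); R=np.array(s['tool_rot']); p=np.array(s['position'])
    d=R.T@(np.array([x,y,z])-p)*100
    cur=np.degrees(np.arctan2(R[1,1],R[0,1])); t=0 if yaw is None else -((yaw-cur+180)%360-180)
    print('t',round(s['time_s'],2),'p',p.round(4),'yaw',cur.round(1),'w',round(s['grip_width'],4),'F',np.round(s['ft_force'],1),'q6',np.round(s['q'][5],0),'-> tx ty tz',d.round(2),'turn',round(t,1))
if __name__=='__main__': rel(*map(float,sys.argv[1:]))
E
python3 - <<'E'
from h import *
Ps=[]
for n in ('scene','side'):
    z=np.load(n+'0.npz',allow_pickle=True); Ps.append(cloud(z['cp'].item(),z['d']).reshape(-1,3))
for f,c in dict(C=(.484,-.251),D=(.477,-.107),A=(.483,.0767),B=(.474,.269)).items():
    for yaw in (8,-20,35):
        a=np.radians(yaw); u=np.array([np.cos(a),np.sin(a)]); v=np.array([-u[1],u[0]]); o=[]
        for P in Ps:
            q=P[:,:2]-c
            for s in (1,-1):
                m=(s*(q@u)>.036)&(s*(q@u)<.062)&(abs(q@v)<.016)
                o.append(round(float(np.percentile(P[m,2],98))*1000) if m.any() else None)
        print(f,yaw,o)
E
python3 plan.py .484 -.251 .16 8
```

```text
C 8 [2, 3, None, 3]
C -20 [3, 3, 3, 4]
C 35 [2, 2, None, 3]
D 8 [3, 2, 4, 3]
D -20 [2, 2, 3, 4]
D 35 [2, None, 4, 4]
A 8 [2, 2, 3, 3]
A -20 [2, 2, 4, 3]
A 35 [2, 2, 3, 4]
B 8 [3, 2, 3, 3]
B -20 [2, 3, 3, 3]
B 35 [2, 2, 3, 3]
t 0.15 p [ 0.247  -0.4912  0.2478] yaw -63.3 w 0.0851 F [0.4 0.  0.4] q6 -12.0 -> tx ty tz [ 31.96 -10.81   8.8 ] turn -71.3
```

Request:
{"fn": "apply_moves", "kwargs": {
  "motion": [
    {"tx": 3.5,"ty": -1.2,"tz": 0.5,"turn": -7,"jaw": 1},
    {"tx": 7,"ty": -2.4,"tz": 1,"turn": -14,"jaw": 1},
    {"tx": 10.5,"ty": -3.6,"tz": 1.5,"turn": -21,"jaw": 1},
    {"tx": 14,"ty": -4.7,"tz": 2,"turn": -28,"jaw": 1},
    {"tx": 17,"ty": -5.7,"tz": 2.5,"turn": -35,"jaw": 1}
  ],
  "squeeze": 40
}}

```text
time_s: 0.57
position: [0.3744, -0.3621, 0.2226]
tool_rot: [[0.469, 0.883, -0.0], [0.883, -0.469, 0.002], [0.001, -0.001, -1.0]]
ft_force: [0.6, 0.1, 1.0]
grip_width: 0.0852
```

```bash
python3 plan.py .484 -.251 .18 8
```

```text
t 0.57 p [ 0.3744 -0.3621  0.2226] yaw -27.9 w 0.0852 F [0.6 0.1 1. ] q6 -29.0 -> tx ty tz [14.94  4.48  4.28] turn -35.9
```

Request:
{"fn": "apply_moves", "kwargs": {
  "motion": [
    {"tx": 3.2,"ty": 1,"tz": 1,"turn": -7,"jaw": 1},
    {"tx": 6.4,"ty": 2,"tz": 2,"turn": -14,"jaw": 1},
    {"tx": 9.6,"ty": 3,"tz": 3,"turn": -21.5,"jaw": 1},
    {"tx": 12.5,"ty": 3.8,"tz": 4,"turn": -28.6,"jaw": 1},
    {"tx": 14.9,"ty": 4.5,"tz": 4.3,"turn": -35.7,"jaw": 1}
  ]
}}

```text
time_s: 0.98
position: [0.4847, -0.2492, 0.1781]
tool_rot: [[-0.138, 0.99, -0.002], [0.99, 0.138, 0.004], [0.004, -0.002, -1.0]]
ft_force: [-0.3, 0.2, -0.4]
grip_width: 0.0854
```

```bash
python3 plan.py .484 -.251 .044 8
python3 - <<'E'
from h import *
im,d,cp=snap('wrist','w1.png'); P=cloud(cp,d)
m=(P[...,2]>.075)&(P[...,2]<.092)&(np.hypot(P[...,0]-.484,P[...,1]+.251)<.04)
q=P[m]; print(len(q), (q.min(0)+q.max(0))/2, q.max(0)-q.min(0))
E
```

```text
t 0.98 p [ 0.4847 -0.2492  0.1781] yaw 7.9 w 0.0854 F [-0.3  0.2 -0.4] q6 -48.0 -> tx ty tz [-0.22 -0.07 13.41] turn -0.1
2688 [ 0.48553952 -0.25282512  0.07947723] [0.04354207 0.04419755 0.00819608]
```

View pics/w1.png

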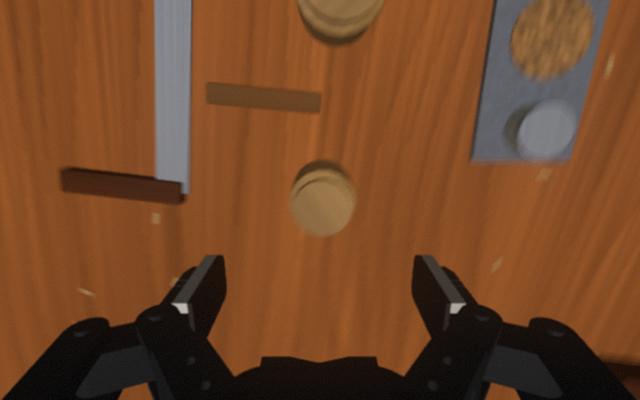

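The wrist view shows foot C at (323,203), centred between the jaws, with fingers clear on both sides. Its measurement (0.4855,-0.253) agrees with the scene view, so I'll descend.

Request:
{"fn": "apply_moves", "kwargs": {
  "motion": [
    {"tx": -0.3,"ty": 0,"tz": 3.5,"turn": 0,"jaw": 1},
    {"tx": -0.3,"ty": 0,"tz": 7,"turn": 0,"jaw": 1},
    {"tx": -0.3,"ty": 0,"tz": 10.5,"turn": 0,"jaw": 1},
    {"tx": -0.3,"ty": 0,"tz": 12.8,"turn": 0,"jaw": 1},
    {"tx": -0.3,"ty": 0,"tz": 13.4,"turn": 0,"jaw": 1}
  ]
}}

```text
time_s: 1.45
position: [0.4854, -0.248, 0.0405]
tool_rot: [[-0.147, 0.989, -0.007], [0.989, 0.147, 0.009], [0.01, -0.005, -1.0]]
ft_force: [0.7, 0.4, -0.9]
grip_width: 0.0853
```

Request:
{"fn": "apply_moves", "kwargs": {
  "motion": [
    {"tx": 0,"ty": 0,"tz": 0,"turn": 0,"jaw": -0.2},
    {"tx": 0,"ty": 0,"tz": 0,"turn": 0,"jaw": -0.6},
    {"tx": 0,"ty": 0,"tz": 0,"turn": 0,"jaw": -1},
    {"tx": 0,"ty": 0,"tz": 0,"turn": 0,"jaw": -1},
    {"tx": 0,"ty": 0,"tz": 0,"turn": 0,"jaw": -1}
  ]
}}

```text
time_s: 1.87
position: [0.486, -0.2486, 0.0421]
tool_rot: [[-0.147, 0.989, -0.004], [0.989, 0.147, 0.007], [0.007, -0.003, -1.0]]
ft_force: [-1.0, -0.8, 6.2]
grip_width: 0.0512
```

```bash
python3 plan.py .645 -.0075 .14 8
```

```text
t 1.87 p [ 0.486  -0.2486  0.0421] yaw 8.5 w 0.0512 F [-1.  -0.8  6.2] q6 -48.0 -> tx ty tz [21.57 19.25 -9.69] turn 0.5
```

Request:
{"fn": "apply_moves", "kwargs": {
  "motion": [
    {"tx": 0,"ty": 0,"tz": -1.5,"turn": 0,"jaw": -1},
    {"tx": 0,"ty": 0,"tz": -4,"turn": 0,"jaw": -1},
    {"tx": 0,"ty": 0,"tz": -7,"turn": 0,"jaw": -1},
    {"tx": 1,"ty": 1,"tz": -9.5,"turn": 0,"jaw": -1},
    {"tx": 3,"ty": 3,"tz": -10.5,"turn": 0,"jaw": -1}
  ]
}}

```text
time_s: 2.28
position: [0.5121, -0.2172, 0.1514]
tool_rot: [[-0.144, 0.99, 0.001], [0.99, 0.144, 0.003], [0.003, 0.001, -1.0]]
ft_force: [1.0, -0.2, -0.0]
grip_width: 0.0512
```

```bash
python3 plan.py .645 -.0045 .13 8;python3 - <<'E'
from h import *
im,d,cp=snap('wrist','w2.png'); p=np.array(telemetry.observe()['position']); P=cloud(cp,d); print(p)
m=(abs(P[...,2]-p[2]-.040)<.006)&(np.hypot(P[...,0]-p[0],P[...,1]-p[1])<.04)
q=P[m]; print(len(q), (q.min(0)+q.max(0))/2-p, q.max(0)-q.min(0))
E
```

```text
t 2.28 p [ 0.5121 -0.2172  0.1514] yaw 8.3 w 0.0512 F [ 1.  -0.2 -0. ] q6 -44.0 -> tx ty tz [19.12 16.21  2.21] turn 0.3
[ 0.51503828 -0.21253668  0.15200585]
9751 [ 1.41482159e-05 -1.07843929e-03  3.99672939e-02] [0.07988185 0.02982983 0.01192973]
```

Request:
{"fn": "apply_moves", "kwargs": {
  "motion": [
    {"tx": 2.5,"ty": 2.1,"tz": 0,"turn": 0,"jaw": -1},
    {"tx": 5,"ty": 4.2,"tz": 0,"turn": 0,"jaw": -1},
    {"tx": 7.5,"ty": 6.3,"tz": 0,"turn": 0,"jaw": -1},
    {"tx": 10,"ty": 8.4,"tz": 0,"turn": 0,"jaw": -1},
    {"tx": 12.5,"ty": 10.5,"tz": 0,"turn": 0,"jaw": -1}
  ]
}}

```text
time_s: 2.75
position: [0.6009, -0.0718, 0.1532]
tool_rot: [[-0.148, 0.989, 0.004], [0.989, 0.148, 0.004], [0.003, 0.004, -1.0]]
ft_force: [0.3, -0.7, -0.6]
grip_width: 0.051
```

```bash
python3 plan.py .645 -.0045 .10 8
```

```text
t 2.75 p [ 0.6009 -0.0718  0.1532] yaw 8.5 w 0.051 F [ 0.3 -0.7 -0.6] q6 -27.0 -> tx ty tz [5.99 5.34 5.36] turn 0.5
```

Request:
{"fn": "apply_moves", "kwargs": {
  "motion": [
    {"tx": 2.2,"ty": 2,"tz": 0,"turn": 0.5,"jaw": -1},
    {"tx": 4.2,"ty": 3.8,"tz": 1,"turn": 0.5,"jaw": -1},
    {"tx": 6,"ty": 5.3,"tz": 3,"turn": 0.5,"jaw": -1},
    {"tx": 6,"ty": 5.3,"tz": 5.4,"turn": 0.5,"jaw": -1},
    {"tx": 6,"ty": 5.3,"tz": 5.4,"turn": 0.5,"jaw": -1}
  ]
}}

```text
time_s: 3.17
position: [0.6428, -0.0028, 0.0952]
tool_rot: [[-0.141, 0.99, -0.004], [0.99, 0.141, 0.005], [0.006, -0.003, -1.0]]
ft_force: [-0.1, -0.3, -1.6]
grip_width: 0.0512
```

```bash
python3 - <<'E'
from h import *
im,d,cp=snap('wrist','w3.png')
im,d,cp=snap('scene'); cv2.imwrite('pics/s3.png',cv2.resize(im[100:340,130:430,::-1],None,fx=2,fy=2))
E
python3 plan.py .645 -.0045 .054 8
```

```text
t 3.27 p [ 0.6443 -0.0046  0.0997] yaw 8.0 w 0.0513 F [-0.2  0.6 -0.5] q6 -19.0 -> tx ty tz [-0.02  0.06  4.57] turn 0.0
```

View pics/w3.png

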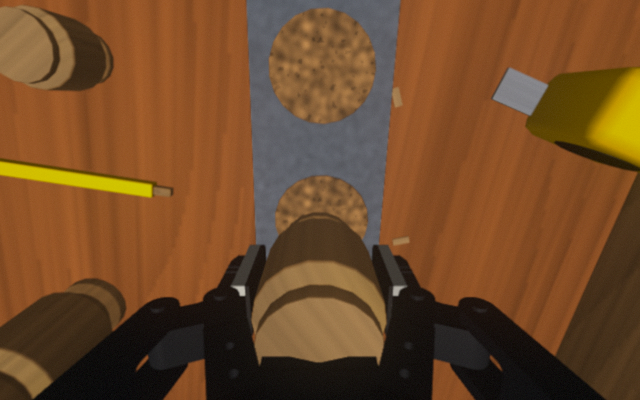

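View pics/s3.png

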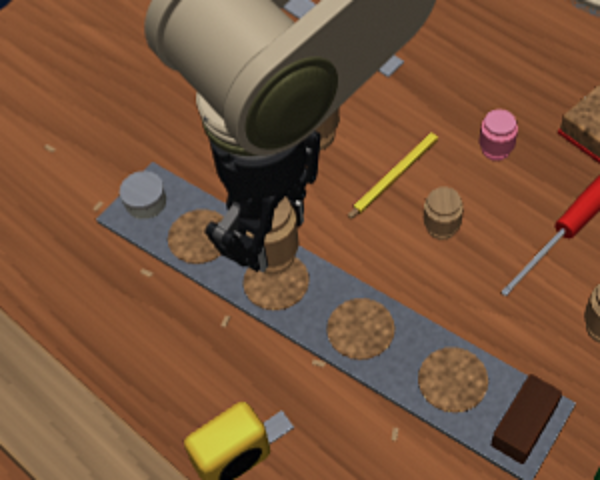

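The crop shows foot C held upright over the second pad from the tin; the wrist view agrees. Lowering.

Request:
{"fn": "apply_moves", "kwargs": {
  "motion": [
    {"tx": 0,"ty": 0.05,"tz": 2,"turn": 0,"jaw": -1},
    {"tx": 0,"ty": 0.05,"tz": 3.5,"turn": 0,"jaw": -1},
    {"tx": 0,"ty": 0.05,"tz": 4.3,"turn": 0,"jaw": -1},
    {"tx": 0,"ty": 0.05,"tz": 4.5,"turn": 0,"jaw": -1},
    {"tx": 0,"ty": 0.05,"tz": 4.6,"turn": 0,"jaw": -1}
  ]
}}

```text
time_s: 3.68
position: [0.6452, -0.0049, 0.0548]
tool_rot: [[-0.139, 0.99, 0.004], [0.99, 0.139, 0.004], [0.003, 0.004, -1.0]]
ft_force: [0.4, 0.0, -0.6]
grip_width: 0.0516
```

```bash
python3 plan.py .645 -.0045 .0535 8
```

```text
t 3.68 p [ 0.6452 -0.0049  0.0548] yaw 8.0 w 0.0516 F [ 0.4  0.  -0.6] q6 -19.0 -> tx ty tz [ 0.05 -0.02  0.13] turn -0.0
```

Request:
{"fn": "apply_moves", "kwargs": {
  "motion": [
    {"tx": 0,"ty": 0,"tz": 0.1,"turn": 0,"jaw": -1},
    {"tx": 0,"ty": 0,"tz": 0.15,"turn": 0,"jaw": -1},
    {"tx": 0,"ty": 0,"tz": 0.18,"turn": 0,"jaw": -1},
    {"tx": 0,"ty": 0,"tz": 0.18,"turn": 0,"jaw": 0.3},
    {"tx": 0,"ty": 0,"tz": 0.18,"turn": 0,"jaw": 0.4}
  ]
}}

```text
time_s: 4.1
position: [0.6455, -0.005, 0.0534]
tool_rot: [[-0.139, 0.99, 0.004], [0.99, 0.139, 0.004], [0.003, 0.005, -1.0]]
ft_force: [-0.4, -0.3, -0.1]
grip_width: 0.0596
```

Request:
{"fn": "apply_moves", "kwargs": {
  "motion": [
    {"tx": 0,"ty": 0,"tz": 0,"turn": 0,"jaw": 0.7},
    {"tx": 0,"ty": 0,"tz": 0,"turn": 0,"jaw": 1},
    {"tx": 0,"ty": 0,"tz": -1,"turn": 0,"jaw": 1},
    {"tx": 0,"ty": 0,"tz": -4,"turn": 0,"jaw": 1},
    {"tx": 0,"ty": 0,"tz": -8,"turn": 0,"jaw": 1}
  ]
}}

```text
time_s: 4.52
position: [0.6438, -0.005, 0.1323]
tool_rot: [[-0.139, 0.99, -0.001], [0.99, 0.139, 0.005], [0.005, -0.001, -1.0]]
ft_force: [1.1, -0.3, 0.8]
grip_width: 0.0854
```

```bash
python3 plan.py .477 -.107 .17 8
```

```text
t 4.52 p [ 0.6438 -0.005   0.1323] yaw 8.0 w 0.0854 F [ 1.1 -0.3  0.8] q6 -19.0 -> tx ty tz [ -7.76 -17.94  -3.79] turn -0.0
```

Request:
{"fn": "apply_moves", "kwargs": {
  "motion": [
    {"tx": 0,"ty": 0,"tz": -2.5,"turn": 0,"jaw": 1},
    {"tx": -1.5,"ty": -3.3,"tz": -3.5,"turn": 0,"jaw": 1},
    {"tx": -3,"ty": -7,"tz": -3.8,"turn": 0,"jaw": 1},
    {"tx": -4.5,"ty": -10.5,"tz": -3.8,"turn": 0,"jaw": 1},
    {"tx": -6,"ty": -14,"tz": -3.8,"turn": 0,"jaw": 1}
  ]
}}

```text
time_s: 4.93
position: [0.512, -0.0845, 0.1712]
tool_rot: [[-0.139, 0.99, -0.0], [0.99, 0.139, 0.004], [0.004, 0.001, -1.0]]
ft_force: [0.3, -1.1, -0.1]
grip_width: 0.0856
```

```bash
python3 plan.py .477 -.107 .14 8
```

```text
t 4.93 p [ 0.512  -0.0845  0.1712] yaw 8.0 w 0.0856 F [ 0.3 -1.1 -0.1] q6 -31.0 -> tx ty tz [-1.75 -3.79  3.11] turn 0.0
```

Request:
{"fn": "apply_moves", "kwargs": {
  "motion": [
    {"tx": -1.3,"ty": -2.8,"tz": 0,"turn": 0,"jaw": 1},
    {"tx": -1.75,"ty": -3.8,"tz": 0,"turn": 0,"jaw": 1},
    {"tx": -1.75,"ty": -3.8,"tz": 1,"turn": 0,"jaw": 1},
    {"tx": -1.75,"ty": -3.8,"tz": 2,"turn": 0,"jaw": 1},
    {"tx": -1.75,"ty": -3.8,"tz": 2,"turn": 0,"jaw": 1}
  ]
}}

```text
time_s: 5.35
position: [0.4765, -0.1069, 0.1505]
tool_rot: [[-0.139, 0.99, -0.001], [0.99, 0.139, 0.005], [0.005, -0.001, -1.0]]
ft_force: [-0.2, -0.6, 0.4]
grip_width: 0.0855
```

```bash
python3 - <<'E'
from h import *
im,d,cp=snap('wrist','w4.png'); P=cloud(cp,d)
for c,h,g in (((.477,-.107),.098,'D'),((.645,-.0075),.093,'C')):
    m=(abs(P[...,2]-h)<.005)&(np.hypot(P[...,0]-c[0],P[...,1]-c[1])<.03)
    q=P[m]
    if len(q): print(g,len(q), (q.min(0)+q.max(0))/2, q.max(0)-q.min(0))
im,d,cp=snap('scene','s4.png'); P=cloud(cp,d)
m=(abs(P[...,2]-.093)<.005)&(np.hypot(P[...,0]-.645,P[...,1]+.0075)<.03); q=P[m]
if len(q): print('C scene',len(q),(q.min(0)+q.max(0))/2, q.max(0)-q.min(0))
E
python3 plan.py .477 -.1075 .05 8
```

```text
D 4878 [ 0.47819102 -0.10792365  0.09667505] [0.04885532 0.04964991 0.0073043 ]
C 2086 [ 0.63548544 -0.01222738  0.09161068] [0.02560423 0.04016819 0.00721041]
C scene 396 [ 0.64592895 -0.00874835  0.09211241] [0.04391528 0.04483524 0.00802305]
t 5.45 p [ 0.4772 -0.107   0.1516] yaw 8.0 w 0.0854 F [-0.4 -0.5  0.1] q6 -35.0 -> tx ty tz [-0.09 -0.04 10.16] turn 0.0
```

C now stands upright within 2 mm of its pad centre (same camera). Descending on D.

Request:
{"fn": "apply_moves", "kwargs": {
  "motion": [
    {"tx": -0.1,"ty": 0,"tz": 3,"turn": 0,"jaw": 1},
    {"tx": -0.1,"ty": 0,"tz": 6,"turn": 0,"jaw": 1},
    {"tx": -0.1,"ty": 0,"tz": 8.5,"turn": 0,"jaw": 1},
    {"tx": -0.1,"ty": 0,"tz": 9.8,"turn": 0,"jaw": 1},
    {"tx": -0.1,"ty": 0,"tz": 10,"turn": 0,"jaw": 1}
  ]
}}

```text
time_s: 5.87
position: [0.4771, -0.1071, 0.05]
tool_rot: [[-0.14, 0.99, -0.003], [0.99, 0.14, 0.006], [0.006, -0.002, -1.0]]
ft_force: [-1.0, 0.1, 0.8]
grip_width: 0.0849
```

Request:
{"fn": "apply_moves", "kwargs": {
  "motion": [
    {"tx": 0,"ty": 0,"tz": 0,"turn": 0,"jaw": -0.2},
    {"tx": 0,"ty": 0,"tz": 0,"turn": 0,"jaw": -0.6},
    {"tx": 0,"ty": 0,"tz": 0,"turn": 0,"jaw": -1},
    {"tx": 0,"ty": 0,"tz": 0,"turn": 0,"jaw": -1},
    {"tx": 0,"ty": 0,"tz": 0,"turn": 0,"jaw": -1}
  ]
}}

```text
time_s: 6.28
position: [0.478, -0.1073, 0.0514]
tool_rot: [[-0.14, 0.99, 0.0], [0.99, 0.14, 0.004], [0.004, 0.001, -1.0]]
ft_force: [1.3, 2.0, 6.3]
grip_width: 0.0572
```

```bash
python3 plan.py .657 -.104 .14 8
```

```text
t 6.28 p [ 0.478  -0.1073  0.0514] yaw 8.1 w 0.0572 F [1.3 2.  6.3] q6 -35.0 -> tx ty tz [-2.14 17.78 -8.85] turn 0.1
```

Request:
{"fn": "apply_moves", "kwargs": {
  "motion": [
    {"tx": 0,"ty": 0,"tz": -1.5,"turn": 0,"jaw": -1},
    {"tx": 0,"ty": 0,"tz": -4,"turn": 0,"jaw": -1},
    {"tx": -0.3,"ty": 2,"tz": -6.5,"turn": 0,"jaw": -1},
    {"tx": -0.7,"ty": 5,"tz": -7.5,"turn": 0,"jaw": -1},
    {"tx": -1.1,"ty": 8.5,"tz": -7.5,"turn": 0,"jaw": -1}
  ]
}}

```text
time_s: 6.7
position: [0.5649, -0.107, 0.1304]
tool_rot: [[-0.139, 0.99, 0.005], [0.99, 0.139, 0.002], [0.001, 0.005, -1.0]]
ft_force: [0.5, -0.9, -1.8]
grip_width: 0.0572
```

```bash
python3 plan.py .657 -.1035 .09 8
```

```text
t 6.7 p [ 0.5649 -0.107   0.1304] yaw 8.0 w 0.0572 F [ 0.5 -0.9 -1.8] q6 -31.0 -> tx ty tz [-0.94  9.14  4.08] turn 0.0
```

Request:
{"fn": "apply_moves", "kwargs": {
  "motion": [
    {"tx": -0.3,"ty": 3.3,"tz": 0,"turn": 0,"jaw": -1},
    {"tx": -0.6,"ty": 6.3,"tz": 0,"turn": 0,"jaw": -1},
    {"tx": -0.9,"ty": 8.5,"tz": 1,"turn": 0,"jaw": -1},
    {"tx": -0.95,"ty": 9.1,"tz": 3,"turn": 0,"jaw": -1},
    {"tx": -0.95,"ty": 9.1,"tz": 4,"turn": 0,"jaw": -1}
  ]
}}

```text
time_s: 7.12
position: [0.657, -0.1032, 0.0887]
tool_rot: [[-0.14, 0.99, 0.003], [0.99, 0.14, 0.003], [0.002, 0.004, -1.0]]
ft_force: [-0.7, 0.7, -2.4]
grip_width: 0.0569
```

```bash
python3 plan.py .657 -.1035 .0625 8
```

```text
t 7.12 p [ 0.657  -0.1032  0.0887] yaw 8.1 w 0.0569 F [-0.7  0.7 -2.4] q6 -27.0 -> tx ty tz [-0.04 -0.02  2.62] turn 0.1
```

Request:
{"fn": "apply_moves", "kwargs": {
  "motion": [
    {"tx": -0.05,"ty": 0,"tz": 1,"turn": 0,"jaw": -1},
    {"tx": -0.05,"ty": 0,"tz": 1.8,"turn": 0,"jaw": -1},
    {"tx": -0.05,"ty": 0,"tz": 2.3,"turn": 0,"jaw": -1},
    {"tx": -0.05,"ty": 0,"tz": 2.5,"turn": 0,"jaw": -1},
    {"tx": -0.05,"ty": 0,"tz": 2.5,"turn": 0,"jaw": -1}
  ]
}}

```text
time_s: 7.53
position: [0.6569, -0.1038, 0.0639]
tool_rot: [[-0.14, 0.99, 0.003], [0.99, 0.14, 0.003], [0.002, 0.004, -1.0]]
ft_force: [-1.0, -0.3, -2.0]
grip_width: 0.0569
```

```bash
python3 plan.py .657 -.1035 .0625 8
```

```text
t 7.53 p [ 0.6569 -0.1038  0.0639] yaw 8.0 w 0.0569 F [-1.  -0.3 -2. ] q6 -27.0 -> tx ty tz [0.02 0.01 0.14] turn 0.0
```

Request:
{"fn": "apply_moves", "kwargs": {
  "motion": [
    {"tx": 0,"ty": 0,"tz": 0.1,"turn": 0,"jaw": -1},
    {"tx": 0,"ty": 0,"tz": 0.15,"turn": 0,"jaw": -1},
    {"tx": 0,"ty": 0,"tz": 0.18,"turn": 0,"jaw": -1},
    {"tx": 0,"ty": 0,"tz": 0.18,"turn": 0,"jaw": 0.5},
    {"tx": 0,"ty": 0,"tz": 0.18,"turn": 0,"jaw": 0.6}
  ]
}}

```text
time_s: 7.95
position: [0.6571, -0.1038, 0.0626]
tool_rot: [[-0.14, 0.99, 0.004], [0.99, 0.14, 0.002], [0.002, 0.005, -1.0]]
ft_force: [0.3, 0.0, -0.5]
grip_width: 0.0683
```

Request:
{"fn": "apply_moves", "kwargs": {
  "motion": [
    {"tx": 0,"ty": 0,"tz": 0,"turn": 0,"jaw": 0.8},
    {"tx": 0,"ty": 0,"tz": 0,"turn": 0,"jaw": 1},
    {"tx": 0,"ty": 0,"tz": -1,"turn": 0,"jaw": 1},
    {"tx": 0,"ty": 0,"tz": -4.5,"turn": 0,"jaw": 1},
    {"tx": 0,"ty": 0,"tz": -8.5,"turn": 0,"jaw": 1}
  ]
}}

```text
time_s: 8.37
position: [0.6558, -0.1038, 0.1472]
tool_rot: [[-0.14, 0.99, -0.0], [0.99, 0.14, 0.004], [0.004, 0.0, -1.0]]
ft_force: [1.0, 0.4, -0.2]
grip_width: 0.0852
```

```bash
python3 plan.py .483 .0765 .17 8
```

```text
t 8.37 p [ 0.6558 -0.1038  0.1472] yaw 8.0 w 0.0852 F [ 1.   0.4 -0.2] q6 -27.0 -> tx ty tz [ 20.27 -14.59  -2.2 ] turn 0.0
```

Request:
{"fn": "apply_moves", "kwargs": {
  "motion": [
    {"tx": 0,"ty": 0,"tz": -2.5,"turn": 0,"jaw": 1},
    {"tx": 2.5,"ty": -2,"tz": -3,"turn": 0,"jaw": 1},
    {"tx": 5.5,"ty": -4.2,"tz": -3,"turn": 0,"jaw": 1},
    {"tx": 8.5,"ty": -6.4,"tz": -3,"turn": 0,"jaw": 1},
    {"tx": 11.5,"ty": -8.5,"tz": -3,"turn": 0,"jaw": 1}
  ]
}}

```text
time_s: 8.78
position: [0.5542, -0.001, 0.1786]
tool_rot: [[-0.139, 0.99, 0.001], [0.99, 0.139, 0.004], [0.004, 0.001, -1.0]]
ft_force: [0.8, 0.3, -0.6]
grip_width: 0.0853
```

```bash
python3 plan.py .4835 .0765 .11 8
```

```text
t 8.78 p [ 0.5542 -0.001   0.1786] yaw 8.0 w 0.0853 F [ 0.8  0.3 -0.6] q6 -21.0 -> tx ty tz [ 8.63 -5.93  6.88] turn -0.0
```

Request:
{"fn": "apply_moves", "kwargs": {
  "motion": [
    {"tx": 3,"ty": -2,"tz": 1,"turn": 0,"jaw": 1},
    {"tx": 6,"ty": -4,"tz": 2,"turn": 0,"jaw": 1},
    {"tx": 8.6,"ty": -5.9,"tz": 3,"turn": 0,"jaw": 1},
    {"tx": 8.6,"ty": -5.9,"tz": 5,"turn": 0,"jaw": 1},
    {"tx": 8.6,"ty": -5.9,"tz": 5.5,"turn": 0,"jaw": 1}
  ]
}}

```text
time_s: 9.2
position: [0.4822, 0.0773, 0.123]
tool_rot: [[-0.141, 0.99, -0.001], [0.99, 0.141, 0.004], [0.004, -0.0, -1.0]]
ft_force: [-1.1, -0.8, -0.2]
grip_width: 0.0856
```

```bash
cat > chk.py <<'E'
from h import *
import sys
# chk.py cam x y ztop ...
n=sys.argv[1]; im,d,cp=snap(n,sys.argv[2]); P=cloud(cp,d)
v=list(map(float,sys.argv[3:]))
for x,y,z in zip(v[::3],v[1::3],v[2::3]):
    q=P[(abs(P[...,2]-z)<.005)&(np.hypot(P[...,0]-x,P[...,1]-y)<.032)]
    print(n,(x,y,z),len(q),*(((q.min(0)+q.max(0))/2).round(4),(q.max(0)-q.min(0)).round(3)) if len(q) else ())
E
python3 chk.py wrist w5.png .4835 .0765 .05; python3 chk.py scene s5.png .657 -.104 .109
python3 plan.py .4835 .0765 .026 8
```

```text
wrist (0.4835, 0.0765, 0.05) 1895 [0.4841 0.0759 0.0483] [0.033 0.033 0.006]
scene (0.657, -0.104, 0.109) 457 [ 0.6573 -0.1033  0.1082] [0.05  0.049 0.008]
t 9.3 p [0.4841 0.076  0.1239] yaw 8.0 w 0.0856 F [ 0.1 -0.2  0.7] q6 -13.0 -> tx ty tz [ 0.03 -0.06  9.79] turn 0.0
```

D is within 1 mm of its pad centre. Now A.

Request:
{"fn": "apply_moves", "kwargs": {
  "motion": [
    {"tx": 0,"ty": 0,"tz": 3,"turn": 0,"jaw": 1},
    {"tx": 0,"ty": 0,"tz": 6,"turn": 0,"jaw": 1},
    {"tx": 0,"ty": 0,"tz": 8.5,"turn": 0,"jaw": 1},
    {"tx": 0,"ty": 0,"tz": 9.4,"turn": 0,"jaw": 1},
    {"tx": 0,"ty": 0,"tz": 9.6,"turn": 0,"jaw": 1}
  ]
}}

```text
time_s: 9.72
position: [0.4846, 0.0757, 0.0272]
tool_rot: [[-0.138, 0.99, -0.001], [0.99, 0.138, 0.004], [0.004, -0.001, -1.0]]
ft_force: [-0.2, 0.3, -0.3]
grip_width: 0.0856
```

Request:
{"fn": "apply_moves", "kwargs": {
  "motion": [
    {"tx": 0,"ty": 0,"tz": -0.1,"turn": 0,"jaw": -0.2},
    {"tx": 0,"ty": 0,"tz": -0.1,"turn": 0,"jaw": -0.6},
    {"tx": 0,"ty": 0,"tz": -0.1,"turn": 0,"jaw": -1},
    {"tx": 0,"ty": 0,"tz": -0.1,"turn": 0,"jaw": -1},
    {"tx": 0,"ty": 0,"tz": -0.1,"turn": 0,"jaw": -1}
  ]
}}

```text
time_s: 10.13
position: [0.4852, 0.0756, 0.0296]
tool_rot: [[-0.138, 0.99, 0.001], [0.99, 0.138, 0.003], [0.003, 0.002, -1.0]]
ft_force: [-1.3, -0.5, 6.5]
grip_width: 0.0387
```

```bash
python3 plan.py .616 .191 .09 8
```

```text
t 10.13 p [0.4852 0.0756 0.0296] yaw 7.9 w 0.0387 F [-1.3 -0.5  6.5] q6 -13.0 -> tx ty tz [ 9.64 14.56 -5.99] turn -0.1
```

Request:
{"fn": "apply_moves", "kwargs": {
  "motion": [
    {"tx": 0,"ty": 0,"tz": -1.5,"turn": 0,"jaw": -1},
    {"tx": 0,"ty": 0,"tz": -4,"turn": 0,"jaw": -1},
    {"tx": 1.3,"ty": 2,"tz": -6,"turn": 0,"jaw": -1},
    {"tx": 3,"ty": 4.5,"tz": -6.5,"turn": 0,"jaw": -1},
    {"tx": 5,"ty": 7.5,"tz": -6.5,"turn": 0,"jaw": -1}
  ]
}}

```text
time_s: 10.55
position: [0.5537, 0.1356, 0.0979]
tool_rot: [[-0.137, 0.991, 0.005], [0.991, 0.137, 0.003], [0.003, 0.006, -1.0]]
ft_force: [0.8, -0.7, 0.2]
grip_width: 0.0387
```

```bash
python3 plan.py .616 .191 .07 8
```

```text
t 10.55 p [0.5537 0.1356 0.0979] yaw 7.9 w 0.0387 F [ 0.8 -0.7  0.2] q6 -6.0 -> tx ty tz [4.62 6.92 2.85] turn -0.1
```

Request:
{"fn": "apply_moves", "kwargs": {
  "motion": [
    {"tx": 1.8,"ty": 2.7,"tz": 0,"turn": 0,"jaw": -1},
    {"tx": 3.4,"ty": 5.2,"tz": 0,"turn": 0,"jaw": -1},
    {"tx": 4.6,"ty": 6.9,"tz": 1,"turn": 0,"jaw": -1},
    {"tx": 4.6,"ty": 6.9,"tz": 2.8,"turn": 0,"jaw": -1},
    {"tx": 4.6,"ty": 6.9,"tz": 2.8,"turn": 0,"jaw": -1}
  ]
}}

```text
time_s: 10.97
position: [0.6148, 0.1914, 0.0678]
tool_rot: [[-0.138, 0.99, 0.001], [0.99, 0.138, 0.003], [0.003, 0.001, -1.0]]
ft_force: [-1.4, -0.8, -2.2]
grip_width: 0.039
```

```bash
python3 plan.py .616 .191 .041 8
```

```text
t 10.97 p [0.6148 0.1914 0.0678] yaw 7.9 w 0.039 F [-1.4 -0.8 -2.2] q6 -1.0 -> tx ty tz [-0.06  0.11  2.68] turn -0.1
```

Request:
{"fn": "apply_moves", "kwargs": {
  "motion": [
    {"tx": 0,"ty": 0.1,"tz": 1,"turn": 0,"jaw": -1},
    {"tx": 0,"ty": 0.1,"tz": 1.8,"turn": 0,"jaw": -1},
    {"tx": 0,"ty": 0.1,"tz": 2.3,"turn": 0,"jaw": -1},
    {"tx": 0,"ty": 0.1,"tz": 2.5,"turn": 0,"jaw": -1},
    {"tx": 0,"ty": 0.1,"tz": 2.5,"turn": 0,"jaw": -1}
  ]
}}

```text
time_s: 11.38
position: [0.6156, 0.1913, 0.0427]
tool_rot: [[-0.138, 0.99, 0.0], [0.99, 0.138, 0.003], [0.003, 0.001, -1.0]]
ft_force: [-0.1, 0.2, -0.0]
grip_width: 0.0386
```

```bash
python3 plan.py .616 .191 .041 8
```

```text
t 11.38 p [0.6156 0.1913 0.0427] yaw 7.9 w 0.0386 F [-0.1  0.2 -0. ] q6 -1.0 -> tx ty tz [-0.03  0.03  0.17] turn -0.1
```

Request:
{"fn": "apply_moves", "kwargs": {
  "motion": [
    {"tx": 0,"ty": 0,"tz": 0.1,"turn": 0,"jaw": -1},
    {"tx": 0,"ty": 0,"tz": 0.17,"turn": 0,"jaw": -1},
    {"tx": 0,"ty": 0,"tz": 0.2,"turn": 0,"jaw": -1},
    {"tx": 0,"ty": 0,"tz": 0.2,"turn": 0,"jaw": 0},
    {"tx": 0,"ty": 0,"tz": 0.2,"turn": 0,"jaw": 0.3}
  ]
}}

```text
time_s: 11.8
position: [0.6157, 0.1913, 0.0409]
tool_rot: [[-0.138, 0.99, 0.001], [0.99, 0.138, 0.003], [0.003, 0.001, -1.0]]
ft_force: [0.1, 0.0, -0.6]
grip_width: 0.0535
```

Request:
{"fn": "apply_moves", "kwargs": {
  "motion": [
    {"tx": 0,"ty": 0,"tz": 0,"turn": 0,"jaw": 0.6},
    {"tx": 0,"ty": 0,"tz": 0,"turn": 0,"jaw": 1},
    {"tx": 0,"ty": 0,"tz": -1,"turn": 0,"jaw": 1},
    {"tx": 0,"ty": 0,"tz": -4.5,"turn": 0,"jaw": 1},
    {"tx": 0,"ty": 0,"tz": -8.5,"turn": 0,"jaw": 1}
  ]
}}

```text
time_s: 12.22
position: [0.6146, 0.1909, 0.1255]
tool_rot: [[-0.138, 0.99, -0.004], [0.99, 0.138, 0.002], [0.003, -0.004, -1.0]]
ft_force: [1.4, -0.2, 0.6]
grip_width: 0.0855
```

```bash
python3 plan.py .4745 .269 .14 8
```

```text
t 12.22 p [0.6146 0.1909 0.1255] yaw 7.9 w 0.0855 F [ 1.4 -0.2  0.6] q6 -1.0 -> tx ty tz [  9.67 -12.8   -1.37] turn -0.1
```

Request:
{"fn": "apply_moves", "kwargs": {
  "motion": [
    {"tx": 1.8,"ty": -2.5,"tz": -1.4,"turn": 0,"jaw": 1},
    {"tx": 4,"ty": -5.3,"tz": -1.4,"turn": 0,"jaw": 1},
    {"tx": 6.3,"ty": -8.3,"tz": -1.4,"turn": 0,"jaw": 1},
    {"tx": 8.4,"ty": -11.1,"tz": -1.4,"turn": 0,"jaw": 1},
    {"tx": 9.7,"ty": -12.8,"tz": -1.4,"turn": 0,"jaw": 1}
  ]
}}

```text
time_s: 12.63
position: [0.4715, 0.2705, 0.1413]
tool_rot: [[-0.139, 0.99, -0.004], [0.99, 0.139, 0.003], [0.003, -0.004, -1.0]]
ft_force: [0.1, 0.2, -0.3]
grip_width: 0.0854
```

```bash
python3 chk.py wrist w6.png .4745 .269 .066; python3 chk.py scene s6.png .616 .191 .061 .474 .269 .066
python3 plan.py .4745 .269 .036 8
```

```text
wrist (0.4745, 0.269, 0.066) 2473 [0.4745 0.269  0.0643] [0.039 0.039 0.006]
scene (0.616, 0.191, 0.061) 264 [0.6156 0.1919 0.0603] [0.034 0.033 0.008]
scene (0.474, 0.269, 0.066) 205 [0.4773 0.2695 0.0652] [0.035 0.038 0.008]
t 12.73 p [0.4718 0.2708 0.1414] yaw 8.1 w 0.0856 F [ 0.2 -0.3  0.7] q6 9.0 -> tx ty tz [-0.25  0.28 10.54] turn 0.1
```

A is within 1.5 mm of its pad centre. The wrist view puts B at (0.4745,0.269), as before.

Request:
{"fn": "apply_moves", "kwargs": {
  "motion": [
    {"tx": -0.2,"ty": 0.3,"tz": 2.5,"turn": 0,"jaw": 1},
    {"tx": -0.2,"ty": 0.3,"tz": 5.5,"turn": 0,"jaw": 1},
    {"tx": -0.2,"ty": 0.3,"tz": 8.5,"turn": 0,"jaw": 1},
    {"tx": -0.2,"ty": 0.3,"tz": 10,"turn": 0,"jaw": 1},
    {"tx": -0.2,"ty": 0.3,"tz": 10.4,"turn": 0,"jaw": 1}
  ]
}}

```text
time_s: 13.15
position: [0.4744, 0.2688, 0.0353]
tool_rot: [[-0.14, 0.99, -0.008], [0.99, 0.14, 0.001], [0.002, -0.008, -1.0]]
ft_force: [0.9, -0.1, 0.9]
grip_width: 0.0854
```

Request:
{"fn": "apply_moves", "kwargs": {
  "motion": [
    {"tx": 0,"ty": 0,"tz": -0.1,"turn": 0,"jaw": -0.2},
    {"tx": 0,"ty": 0,"tz": -0.1,"turn": 0,"jaw": -0.6},
    {"tx": 0,"ty": 0,"tz": -0.1,"turn": 0,"jaw": -1},
    {"tx": 0,"ty": 0,"tz": -0.1,"turn": 0,"jaw": -1},
    {"tx": 0,"ty": 0,"tz": -0.1,"turn": 0,"jaw": -1}
  ]
}}

```text
time_s: 13.57
position: [0.4753, 0.2689, 0.0379]
tool_rot: [[-0.14, 0.99, -0.005], [0.99, 0.14, 0.002], [0.003, -0.004, -1.0]]
ft_force: [-0.4, -1.5, 6.8]
grip_width: 0.045
```

```bash
python3 plan.py .6305 .091 .14 8
```

```text
t 13.57 p [0.4753 0.2689 0.0379] yaw 8.1 w 0.045 F [-0.4 -1.5  6.8] q6 9.0 -> tx ty tz [-19.76  12.83 -10.32] turn 0.1
```

Request:
{"fn": "apply_moves", "kwargs": {
  "motion": [
    {"tx": 0,"ty": 0,"tz": -1.5,"turn": 0,"jaw": -1},
    {"tx": 0,"ty": 0,"tz": -4,"turn": 0,"jaw": -1},
    {"tx": -1,"ty": 0.6,"tz": -7.5,"turn": 0,"jaw": -1},
    {"tx": -3,"ty": 2,"tz": -10,"turn": 0,"jaw": -1},
    {"tx": -5.8,"ty": 3.8,"tz": -10.5,"turn": 0,"jaw": -1}
  ]
}}

```text
time_s: 13.98
position: [0.5227, 0.2177, 0.1479]
tool_rot: [[-0.143, 0.99, 0.003], [0.99, 0.143, 0.004], [0.003, 0.004, -1.0]]
ft_force: [2.4, 0.6, -1.4]
grip_width: 0.045
```

```bash
python3 plan.py .6305 .091 .14 8
```

```text
t 13.98 p [0.5227 0.2177 0.1479] yaw 8.2 w 0.045 F [ 2.4  0.6 -1.4] q6 2.0 -> tx ty tz [-14.08   8.85   0.78] turn 0.2
```

Request:
{"fn": "apply_moves", "kwargs": {
  "motion": [
    {"tx": -3,"ty": 1.9,"tz": 0,"turn": 0,"jaw": -1},
    {"tx": -6,"ty": 3.8,"tz": 0,"turn": 0,"jaw": -1},
    {"tx": -9,"ty": 5.7,"tz": 0,"turn": 0,"jaw": -1},
    {"tx": -12,"ty": 7.5,"tz": 0,"turn": 0,"jaw": -1},
    {"tx": -14.1,"ty": 8.9,"tz": 0,"turn": 0,"jaw": -1}
  ]
}}

```text
time_s: 14.4
position: [0.6324, 0.0883, 0.1484]
tool_rot: [[-0.142, 0.99, 0.005], [0.99, 0.142, 0.004], [0.003, 0.005, -1.0]]
ft_force: [-0.0, 0.5, -0.4]
grip_width: 0.0449
```

```bash
python3 plan.py .6305 .091 .07 8
```

```text
t 14.4 p [0.6324 0.0883 0.1484] yaw 8.2 w 0.0449 F [-0.   0.5 -0.4] q6 -11.0 -> tx ty tz [ 0.27 -0.19  7.84] turn 0.2
```

Request:
{"fn": "apply_moves", "kwargs": {
  "motion": [
    {"tx": 0.3,"ty": -0.2,"tz": 1.5,"turn": 0,"jaw": -1},
    {"tx": 0.3,"ty": -0.2,"tz": 4,"turn": 0,"jaw": -1},
    {"tx": 0.3,"ty": -0.2,"tz": 6.5,"turn": 0,"jaw": -1},
    {"tx": 0.3,"ty": -0.2,"tz": 7.7,"turn": 0,"jaw": -1},
    {"tx": 0.3,"ty": -0.2,"tz": 7.8,"turn": 0,"jaw": -1}
  ]
}}

```text
time_s: 14.82
position: [0.6291, 0.0912, 0.068]
tool_rot: [[-0.142, 0.99, -0.0], [0.99, 0.142, 0.004], [0.004, 0.0, -1.0]]
ft_force: [-1.0, -0.4, -1.3]
grip_width: 0.045
```

```bash
python3 plan.py .6305 .091 .0493 8
```

```text
t 14.82 p [0.6291 0.0912 0.068 ] yaw 8.2 w 0.045 F [-1.  -0.4 -1.3] q6 -11.0 -> tx ty tz [-0.05  0.14  1.87] turn 0.2
```

Request:
{"fn": "apply_moves", "kwargs": {
  "motion": [
    {"tx": 0,"ty": 0.1,"tz": 0.8,"turn": 0,"jaw": -1},
    {"tx": 0,"ty": 0.1,"tz": 1.3,"turn": 0,"jaw": -1},
    {"tx": 0,"ty": 0.1,"tz": 1.6,"turn": 0,"jaw": -1},
    {"tx": 0,"ty": 0.1,"tz": 1.7,"turn": 0,"jaw": -1},
    {"tx": 0,"ty": 0.1,"tz": 1.7,"turn": 0,"jaw": -1}
  ]
}}

```text
time_s: 15.23
position: [0.6302, 0.0914, 0.0513]
tool_rot: [[-0.142, 0.99, 0.0], [0.99, 0.142, 0.004], [0.004, 0.001, -1.0]]
ft_force: [-1.1, -0.2, 0.1]
grip_width: 0.0448
```

```bash
python3 plan.py .6305 .091 .0491 8
```

```text
t 15.23 p [0.6302 0.0914 0.0513] yaw 8.2 w 0.0448 F [-1.1 -0.2  0.1] q6 -11.0 -> tx ty tz [-0.05  0.02  0.22] turn 0.2
```

Request:
{"fn": "apply_moves", "kwargs": {
  "motion": [
    {"tx": 0,"ty": 0,"tz": 0.1,"turn": 0,"jaw": -1},
    {"tx": 0,"ty": 0,"tz": 0.2,"turn": 0,"jaw": -1},
    {"tx": 0,"ty": 0,"tz": 0.24,"turn": 0,"jaw": -1},
    {"tx": 0,"ty": 0,"tz": 0.24,"turn": 0,"jaw": 0.1},
    {"tx": 0,"ty": 0,"tz": 0.24,"turn": 0,"jaw": 0.4}
  ]
}}

```text
time_s: 15.65
position: [0.6303, 0.0914, 0.0491]
tool_rot: [[-0.142, 0.99, 0.001], [0.99, 0.142, 0.004], [0.004, 0.001, -1.0]]
ft_force: [-0.2, 0.8, -0.5]
grip_width: 0.0576
```

Request:
{"fn": "apply_moves", "kwargs": {
  "motion": [
    {"tx": 0,"ty": 0,"tz": 0,"turn": 0,"jaw": 0.6},
    {"tx": 0,"ty": 0,"tz": 0,"turn": 0,"jaw": 1},
    {"tx": 0,"ty": 0,"tz": -1,"turn": 0,"jaw": 1},
    {"tx": 0,"ty": 0,"tz": -4.5,"turn": 0,"jaw": 1},
    {"tx": 0,"ty": 0,"tz": -8.5,"turn": 0,"jaw": 1}
  ]
}}

```text
time_s: 16.07
position: [0.6292, 0.0911, 0.1338]
tool_rot: [[-0.142, 0.99, -0.004], [0.99, 0.142, 0.004], [0.004, -0.004, -1.0]]
ft_force: [-0.8, 0.5, 0.2]
grip_width: 0.0854
```

Request:
{"fn": "apply_moves", "kwargs": {
  "motion": [
    {"tx": 0,"ty": 0,"tz": -3,"turn": 0,"jaw": 1},
    {"tx": 0,"ty": -3,"tz": -4,"turn": 0,"jaw": 1},
    {"tx": 0,"ty": -7,"tz": -5,"turn": 0,"jaw": 1},
    {"tx": 0,"ty": -11,"tz": -5,"turn": 0,"jaw": 1},
    {"tx": 0,"ty": -14,"tz": -5,"turn": 0,"jaw": 1}
  ]
}}

```text
time_s: 16.48
position: [0.4882, 0.071, 0.1855]
tool_rot: [[-0.142, 0.99, -0.003], [0.99, 0.142, 0.004], [0.004, -0.002, -1.0]]
ft_force: [0.2, 0.3, 0.7]
grip_width: 0.0857
```

```bash
python3 chk.py scene s7.png .616 .191 .061 .6305 .091 .077 .645 -.008 .093 .657 -.104 .109; python3 chk.py side d7.png .616 .191 .061 .6305 .091 .077 .645 -.008 .093 .657 -.104 .109
```

```text
scene (0.616, 0.191, 0.061) 265 [0.6151 0.192  0.0602] [0.034 0.034 0.008]
scene (0.6305, 0.091, 0.077) 332 [0.6302 0.0927 0.0757] [0.038 0.038 0.007]
scene (0.645, -0.008, 0.093) 392 [ 0.6462 -0.009   0.0921] [0.045 0.045 0.008]
scene (0.657, -0.104, 0.109) 462 [ 0.6574 -0.1042  0.108 ] [0.048 0.049 0.008]
side (0.616, 0.191, 0.061) 116 [0.6143 0.1898 0.0606] [0.035 0.038 0.009]
side (0.6305, 0.091, 0.077) 129 [0.6288 0.0913 0.0761] [0.04  0.041 0.008]
side (0.645, -0.008, 0.093) 137 [ 0.6434 -0.0109  0.0921] [0.044 0.046 0.008]
side (0.657, -0.104, 0.109) 67 [ 0.6545 -0.1003  0.1084] [0.048 0.047 0.009]
```

View pics/s7.png

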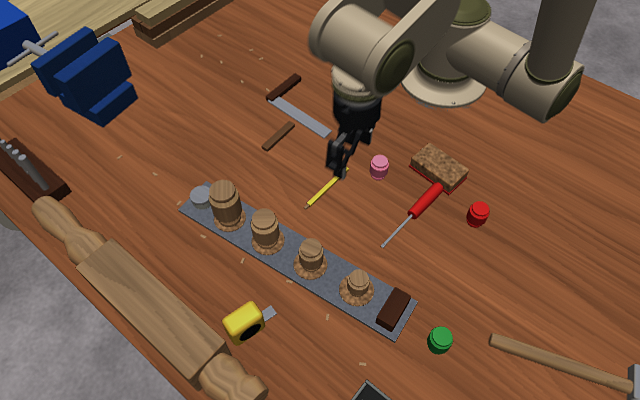

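View pics/d7.png

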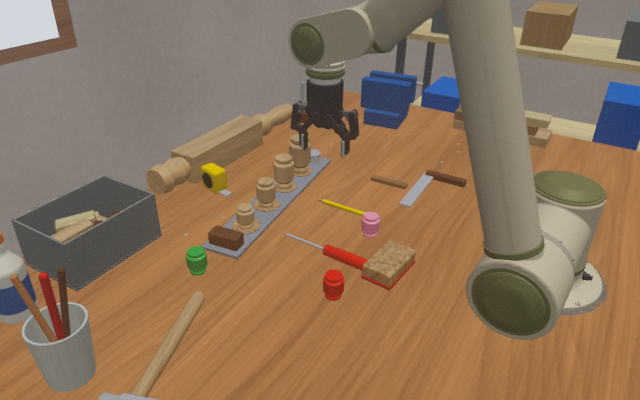

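Both views show all four feet upright and centred on their pads, rising from the end block (393,309) to the tin (201,196), with the gripper clear of everything.

```bash
python3 -c "
from rig import close_job; print(close_job())"
```

```text
the job is handed in; nothing more can be done
None
```

All four feet now stand upright on their own pads, running A, B, C, D from the dark end block to the wax tin, and the job is handed in. It took about 16.5 s of the 90 s allowed.

- **Position:** in the last scene picture each foot is within about 2 mm of its pad centre. The side view agrees to about 3–4 mm; it showed D 3–4 mm off, and that was its least-supported reading.
- **Height:** each top is within about 1.5 mm of where it should be with the foot resting on its pad, in both views.
- **Handling:** the gripper was open and clear of everything at hand-in. The pictures show nothing knocked over, and the highest wrist force I read was about 7 N. No check failed.

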